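# Open the sprung bayonet cap of a filter housing

### The job

Open the filter housing for a cartridge change: press its blue sprung cap down until it clears the catch, twist it anticlockwise about 60 degrees until it is free, and lift it off without ever forcing it. Set the cap down gently, upright with its grip bar on top, anywhere inside the steel tray, let go, and leave the other things on the bench undisturbed.

Things in the scene. Friction and masses are not known exactly. Their poses are not given: they have to be found in the camera images.
- cap_grip (a point): Centre of the blue cap's grip bar (48 long, 14 wide, 28 high, top 14 above this point). x runs along the bar, z up. The cap's 60 mm disc lies under the bar, its top 14 below this point; cap 81 high in all, 105 to 210 g. Locked: bar along the housing's x. It opens anticlockwise seen from above, 60 degrees to its exit slots; firm stop at 67.
- cap: The blue cap as a whole, loose; origin on the axis at the underside of its steel plug (35 mm across), 67 below cap_grip. Two lugs at the bar's ends (8 mm wide, 51 mm across the tips, 8 to 14 above the origin) hold it in the housing. Stands upright on the plug.
- filter_housing: Aluminium filter housing, fixed to the bench: 110 mm square foot, 68 mm round bowl, 93 high; origin under its centre, z up. A sprung cartridge pushes the cap up: 6 N when locked, 0.4 N more per mm. The cap must go down 3 to 15 mm (differs each time, cannot be seen) before it can turn; a hard bottom comes 1.5 mm deeper. Over 30 N in all (press, twist and side load) damages it. At the exit slots the spring lifts it.
- tray: Open steel tray, 120 (x) by 150 (y) mm, walls 3 thick and 16 high, floor 3 thick, 0.8 kg, loose, standing on the low perforated drain tray (6 mm high) to the right; origin at the centre of its underside. The cap goes here.
- petri_dish: Covered clear dish, 60 mm across, 15 high, origin under its centre; a bystander.
- uv_filter: Black ring-mounted filter, 48 mm across, 9 high, origin under its centre; a bystander.
- spare_chuck: Cream round chuck, 52 mm across, 18 high, origin under its centre; a bystander.
Not all that is in view belongs to the job. There is more than one size of the cap; the one meant has the size given above.

How it is judged:
By the outcome, as a careful person would: the job done as asked, in the order asked, and still so for the second after the job is handed in, with the robot touching nothing.
It also fails if it takes over 64 s, if anything falls off the work surface, if the arm or the gripper's body presses on something with over 40 N, if the wrist force passes 120 N, or if a joint passes its speed limit or range.

### The arm

A 7-joint arm with a two-finger parallel gripper is mounted at the origin on a cart in front of the work surface, level with it; the furniture and walls round the work are solid. World frame = base frame: x ahead of the robot, y to its left, z up, the work surface at z = 0. Lengths are in m, angles in rad, forces in N, time in s.
With the tool pointing down it reaches from about 0.425 to 0.925 m from the base axis. Payload 6.8 kg.
Tool frame: the origin (TCP) lies on the centre line of the jaws, within the pads' length; the fingertips stand 25 mm ahead of it and the grasp point (between the pads) lies 6 mm ahead of it; z points along the fingers, y is the line along which they close (so a half turn about z gives the same grasp; the last joint's range is limited). The gripper opens to 85 mm and grips with 20 to 120 N. Pads are 22 mm wide; open, the fingers measure 114 mm over their backs; the gripper's body (76 mm by 85 mm) begins 54 mm behind the grasp point. The pads swing forward as they close: fully open they stand 13 mm farther back than shut.
Start: joints at [1.114, 0.477, 0.022, 1.555, -0.011, 1.109, -0.083], TCP at [0.231, -0.634, 0.256] pointing down, gripper open.
Joint ranges: [-2.96, 2.96], [-0.34, 2.1], [-1.41, 1.46], [0.24, 2.44], [-1.37, 4.51], [0.17, 1.92], [-2.96, 2.96]. Speed limits (rad/s): [2.39, 2.39, 3.14, 3.14, 3.14, 3.14, 3.14].

### API

Orientations are given as a rotation vector (axis times angle).
In Python, from bench import telemetry, grab_frame, job gives the robot as it stands.
- The arm moves only by the tool apply_moves, never from a script. Its argument "rows" is a list of rows, each a list of 2 entries, a list of its own where there are three numbers: the shift along the tool's x, y, z each as a share of 250 mm, from -1 to 1, then the turn, a rotation vector about the tool's x, y, z each as a share of pi rad, from -1 to 1. A call has 1 to 10 rows; each row is the pose to reach, as a shift and turn from the pose commanded when the call began, along the tool's axes at that moment, turning the shorter way round; what a row does not reach only later rows make up. A row lasts 1/8 s, in which the tool goes at most 62.5 mm and 10.7 degrees, less where a joint would pass 70% of its speed; a pose out of reach is approached as far as the arm can. A call with a number of a shift or a turn outside -1 to 1 is refused whole. A call with a gripper value outside its range is refused whole. "jaw" is the gripper's target within -1 to 1 (fully open at 1, half-way at 0, shut at -1), set as the call begins (left out, the last holds). The fingers move at their own pace and stop on an object; "newtons" is the grip in N (left out, the last holds). Time passes only in rows, so rows that repeat a pose let the fingers close. It gives the time, the measured TCP pose, the force, the opening and the grip force at its end, in the units of the state.
- telemetry.get_obs(): the state, without advancing time (a new reading comes with each control period).
- grab_frame(name): name is "scene" or "side" or "wrist"; returns a dict with "frame" (480x640x3 uint8, red, green, blue), "vertical_fov" (degrees; the focal length in pixels is half the picture's height over the tangent of half this angle, whatever the lens; pixels are square), "cx", "cy" (the principal point, pixels), "origin" and "attitude" of the camera in the world. Camera axes: x right, y up, looking along -z (the intrinsics and any distortion apply to the point x, -y, -z); pixel columns grow to the right and rows downward; lengths in m; the calibration is good to about 2 mm. A picture is of the moment at which its call begins. There is no depth.
- job.hand_in(): hands the job in; it is judged then, once.
The state is a dict: "clock": time; "joints": joint angles; "qvel": joint speeds; "tau": joint torques, N m; "tcp_pos": TCP position; "orientation": TCP orientation; "contact_force": force on the tool from outside, world axes, zero at the start; "moment": the same for the moment, N m; "grip_width": finger opening in m; "gripper_force": force on a finger pad.
Only numpy, scipy, OpenCV 4.12 (cv2) and the standard library are available. Lean on these libraries where they do the work, as an engineer would, in place of code of your own. Each camera call takes 0.05 s, during which the arm holds its last target. There are 200 camera calls.

## Working session

There is one attempt and no reset: what is moved stays moved. The work goes in short steps, Python scripts to look and compute and a tool call to move; the robot and the scene stay as the last step left them, time stands still between calls to the robot, and variables do not carry over. Pictures are saved under pics/ and viewed, at most 10 in all, crops included, and the job is handed in when it is done.

Besides the shell and the picture viewer there is one more tool, called after "Request:" as name(argument=value, ...) on one line, values as JSON. apply_moves: Moves the arm, as the interface text tells. Its arguments: {"type":"object","properties":{"rows":{"type":"array"},"jaw":{"type":"number"},"newtons":{"type":"number"}},"required":["rows"]}

```bash
mkdir -p pics; python3 - <<'E'
from bench import telemetry, grab_frame
import cv2
for n in ["scene","side","wrist"]:
    f=grab_frame(n); cv2.imwrite(f"pics/{n}0.png",f["frame"][:,:,::-1])
    print(n,{k:v for k,v in f.items() if k!="frame"})
print(telemetry.get_obs())
E
```

```text
scene {'vertical_fov': 44.290969242708684, 'cx': 333.0247148737675, 'cy': 244.84879409970097, 'origin': array([-0.68915687, -0.67697009,  0.72077367]), 'attitude': array([ 1.02904974, -0.66267463, -1.05702426])}
side {'vertical_fov': 54.9790465113934, 'cx': 319.16458529019957, 'cy': 239.06102555818111, 'origin': array([ 1.38473168, -0.12793908,  0.78384377]), 'attitude': array([0.68050171, 0.69860912, 1.49908831])}
wrist {'vertical_fov': 69.27113022059893, 'cx': 321.3235100832968, 'cy': 236.99600263524573, 'origin': array([ 0.30598792, -0.60666391,  0.37325031]), 'attitude': array([-0.27348329,  0.19458768, -1.21060491])}
{'clock': 0.15, 'joints': array([ 1.11390384,  0.47765332,  0.02233641,  1.55621014, -0.0114773 ,
        1.10930872, -0.08311541]), 'qvel': array([ 0.00070424, -0.00278127,  0.00059503, -0.00453541, -0.00037068,
       -0.00073548, -0.00129049]), 'tau': array([ 2.27142875e-03, -5.96922147e+01,  1.60994768e+00, -2.81490505e+01,
        1.26225551e-02,  6.58185803e-03,  8.01634854e-06]), 'tcp_pos': array([ 0.23054285, -0.63396053,  0.25552594]), 'orientation': array([-3.09255066e+00, -5.44898977e-01,  5.77480499e-04]), 'contact_force': array([ 0.29250126, -0.33316171, -0.1469914 ]), 'moment': array([ 0.03304262, -0.04250364,  0.01612047]), 'gripper_force': 0.0, 'grip_width': 0.08555777399025546}
```

View pics/scene0.png

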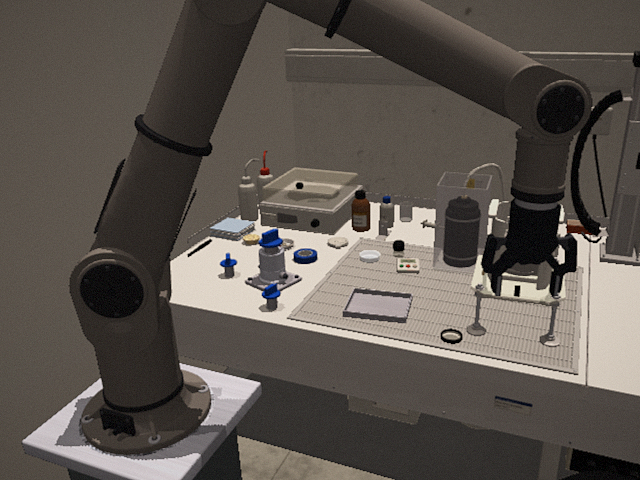

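View pics/side0.png

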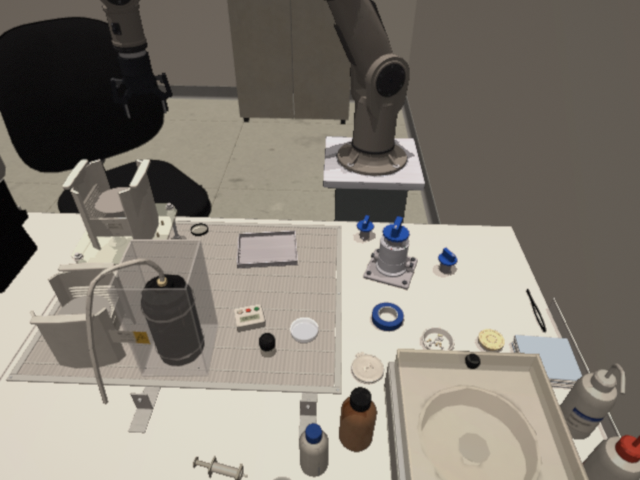

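The side view shows the housing with its cap at about (396,250), the tray at (267,249) and two loose blue decoy caps. In the scene view the housing is at (272,262) and the tray at (378,305). I'll enlarge both.

```bash
cat > h.py <<'E'
import numpy as np, cv2
from scipy.spatial.transform import Rotation as R
from bench import grab_frame, telemetry
def cam(f):
    F=240/np.tan(np.radians(f["vertical_fov"]/2)); return F,R.from_rotvec(f["attitude"]).as_matrix(),np.array(f["origin"])
def ray(f,uv):
    F,M,o=cam(f); d=M@np.array([(uv[0]-f["cx"])/F,-(uv[1]-f["cy"])/F,-1]); return o,d/np.linalg.norm(d)
def onz(f,uv,z):
    o,d=ray(f,uv); return o+d*(z-o[2])/d[2]
def proj(f,p):
    F,M,o=cam(f); c=M.T@(np.array(p)-o); return np.array([f["cx"]+F*c[0]/-c[2], f["cy"]-F*c[1]/-c[2]])
def tri(rs):
    A=sum(np.eye(3)-np.outer(d,d) for o,d in rs); b=sum((np.eye(3)-np.outer(d,d))@o for o,d in rs); return np.linalg.solve(A,b)
def crop(im,x,y,w,h,s): return cv2.resize(im[y:y+h,x:x+w],None,fx=s,fy=s,interpolation=cv2.INTER_CUBIC)
E
python3 - <<'E'
import cv2,numpy as np
from h import crop
a=cv2.imread("pics/side0.png");b=cv2.imread("pics/scene0.png")
t=np.hstack([crop(a,350,210,80,80,5),crop(b,235,220,80,80,5)])
u=np.hstack([crop(a,227,225,80,50,5),crop(b,338,280,80,50,5)][:2])
cv2.imwrite("pics/c0.png",cv2.resize(np.vstack([t[:350],u]),None,fx=1,fy=1))
E
```

```text
(no output)
```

View pics/c0.png

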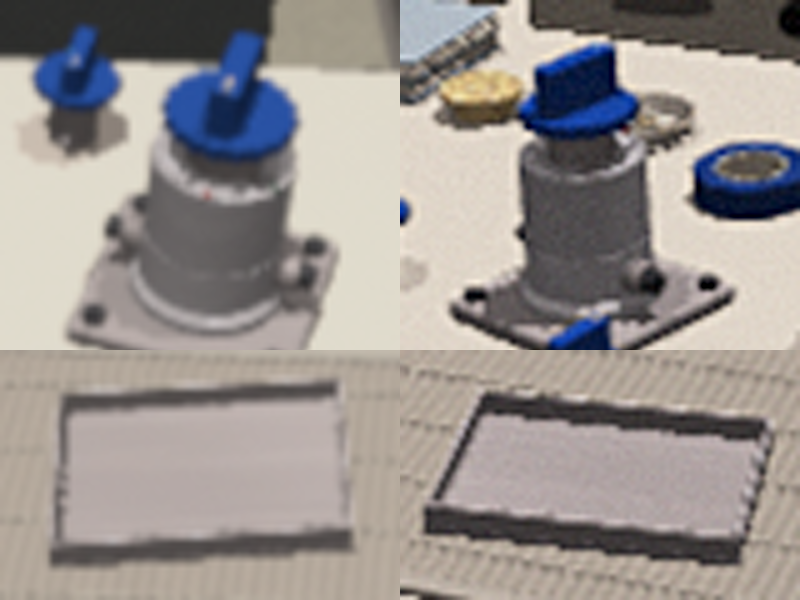

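```bash
python3 - <<'E'
from h import *
s=grab_frame("side");c=grab_frame("scene")
S=lambda x,y:(350+x/5,210+y/5)
C=lambda x,y:(235+x/5,220+y/5)
print("top",tri([ray(s,S(239,58)),ray(c,C(175,62))]))
D=tri([ray(s,S(231,113)),ray(c,C(179,112))]);print("disc",D)
z=D[2]+.028
a,b=onz(s,S(250,36),z),onz(s,S(228,79),z);print(a,b,np.degrees(np.arctan2(*(a-b)[1::-1])),np.linalg.norm(a-b))
a,b=onz(c,C(142,77),z),onz(c,C(207,48),z);print(a,b,np.degrees(np.arctan2(*(b-a)[1::-1])),np.linalg.norm(a-b))
# foot corners, z~.0?
for p in [(75,335),(335,248)]: print("foot",onz(s,S(*p),.008))
for p in [(52,308),(333,292)]: print("footc",onz(c,C(*p),.008))
T=lambda x,y:(227+x/5,225+(y-350)/5)
U=lambda x,y:(338+(x-400)/5,280+(y-350)/5)
print("tray")
for p in [(65,395),(338,382),(352,535),(52,548)]: print(onz(s,T(*p),.022))
for p in [(484,397),(770,425),(742,545),(427,508)]: print(onz(c,U(*p),.022))
E
```

```text
top [0.54655359 0.02005502 0.14557259]
disc [0.54888085 0.02033729 0.11596454]
[0.52586193 0.02869965 0.14396454] [0.55874318 0.0157056  0.14396454] 158.43701003281436 0.035355653219815805
[0.52512945 0.02615178 0.14396454] [0.57106054 0.01251816 0.14396454] -16.532348733968515 0.04791180594028542
foot [ 0.58714839 -0.04472891  0.008     ]
foot [0.51880154 0.08781911 0.008     ]
footc [0.51189543 0.08450713 0.008     ]
footc [ 0.57859576 -0.0494833   0.008     ]
tray
[ 0.4559065  -0.36748226  0.022     ]
[ 0.43822931 -0.22568775  0.022     ]
[ 0.55690238 -0.20922836  0.022     ]
[ 0.57298098 -0.35358011  0.022     ]
[ 0.54242675 -0.21472441  0.022     ]
[ 0.56161229 -0.35743641  0.022     ]
[ 0.44672638 -0.37548241  0.022     ]
[ 0.42961439 -0.22780508  0.022     ]
```

The housing axis is near (0.548, 0.020) with the bar top at z≈0.144 and the bar heading about -17°. The tray centre is near (0.50, -0.292). I'll start the approach.

Request:
apply_moves(rows=[[[0.7, -0.67, 0], [0, 0, 0]], [[0.7, -0.67, 0], [0, 0, 0]], [[0.7, -0.67, 0], [0, 0, 0]], [[0.7, -0.67, 0], [0, 0, 0]], [[0.7, -0.67, 0], [0, 0, 0]]], jaw=1)

```text
clock: 0.88
tcp_pos: [0.3408, -0.4128, 0.2565]
orientation: [-3.091, -0.557, -0.002]
contact_force: [0.1, -0.1, 0.1]
grip_width: 0.0852
gripper_force: 0.0
```

Request:
apply_moves(rows=[[[0.7, -0.67, 0], [0, 0, 0]], [[0.7, -0.67, 0], [0, 0, 0]], [[0.7, -0.67, 0], [0, 0, 0]], [[0.7, -0.67, 0], [0, 0, 0]], [[0.7, -0.67, 0], [0, 0, 0]]])

```text
clock: 1.5
tcp_pos: [0.4472, -0.1964, 0.2566]
orientation: [-3.091, -0.556, -0.002]
contact_force: [-0.8, -0.7, -0.7]
grip_width: 0.0854
gripper_force: 0.0
```

Request:
apply_moves(rows=[[[0.7, -0.67, 0], [0, 0, 0.2]], [[0.7, -0.67, 0], [0, 0, 0.2]], [[0.7, -0.67, 0], [0, 0, 0.2]], [[0.7, -0.67, 0], [0, 0, 0.2]], [[0.7, -0.67, 0], [0, 0, 0.2]], [[0.7, -0.67, 0], [0, 0, 0.2]], [[0.7, -0.67, 0], [0, 0, 0.2]]])

```text
clock: 2.38
tcp_pos: [0.5519, 0.0143, 0.256]
orientation: [3.109, -0.442, -0.001]
contact_force: [-0.4, -0.4, 0.1]
grip_width: 0.0855
gripper_force: 0.0
```

```bash
python3 - <<'E'
from h import *
f=grab_frame("wrist"); cv2.imwrite("pics/w1.png",f["frame"][:,:,::-1])
o=telemetry.get_obs()
M=R.from_rotvec(o["orientation"]).as_matrix()
print(o["tcp_pos"],M.round(3),o["joints"].round(2),o["contact_force"],o["moment"])
print(proj(f,[.548,.02,.1445]))
E
```

```text
[0.5518831  0.01436827 0.25614104] [[ 0.96  -0.279 -0.001]
 [-0.279 -0.96  -0.001]
 [-0.     0.001 -1.   ]] [ 0.09  0.29 -0.28  1.84  0.1   1.03 -2.08] [0.15314225 0.04134256 0.18038608] [ 0.03347304  0.02079107 -0.01190958]
[315.55223391 251.13947288]
```

View pics/w1.png

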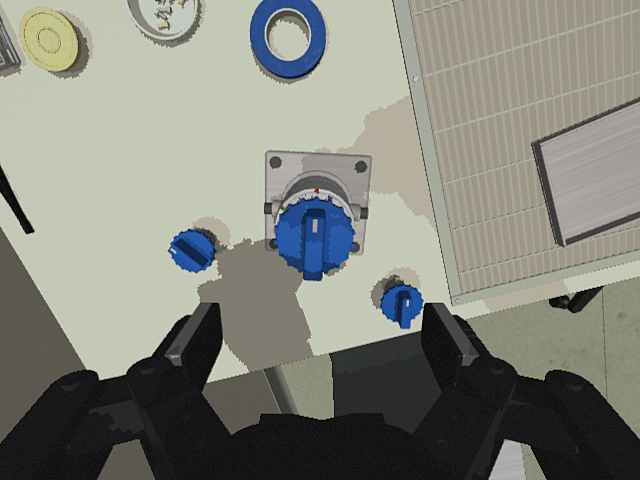

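The wrist view shows the cap's bar from about (315,209) to (314,280), with both decoys clear of the jaw path. I'll enlarge it for alignment.

```bash
python3 - <<'E'
import cv2
from h import crop
cv2.imwrite("pics/c1.png",crop(cv2.imread("pics/w1.png"),255,180,120,110,5))
E
```

```text
(no output)
```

View pics/c1.png

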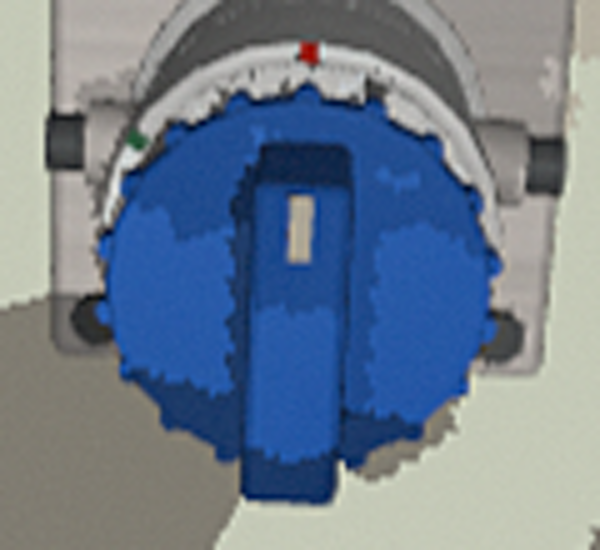

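```bash
python3 - <<'E'
from h import *
f=grab_frame("wrist")
C=lambda x,y:(255+x/5,180+y/5)
for z in (.1445,.1475):
    a,b=onz(f,C(302,185),z),onz(f,C(290,498),z)
    c,d=onz(f,C(254,185),z),onz(f,C(350,185),z)
    print(z,(a+b)/2,np.linalg.norm(a-b),np.linalg.norm(c-d),np.degrees(np.arctan2(*(a-b)[1::-1])))
    dd=onz(f,C(298,278),z-.028); e=onz(f,C(100,278),z-.028); g=onz(f,C(497,278),z-.028); print("disc",dd,np.linalg.norm(e-g))
E
```

```text
0.1445 [0.54961601 0.02063705 0.1445    ] 0.04683918816895402 0.013094836313904784 -18.617985558946657
disc [0.55066656 0.0205413  0.1165    ] 0.061823083269922495
0.1475 [0.55065365 0.02026747 0.1475    ] 0.04622680512697489 0.012923632328318951 -18.61798555894664
disc [0.5515791  0.02021303 0.1195    ] 0.06110270312790694
```

Request:
apply_moves(rows=[[[-0.0144, -0.021, 0.1], [0, 0, 0.0133]], [[-0.0144, -0.021, 0.25], [0, 0, 0.0133]], [[-0.0144, -0.021, 0.36], [0, 0, 0.0133]], [[-0.0144, -0.021, 0.42], [0, 0, 0.0133]], [[-0.0144, -0.021, 0.44], [0, 0, 0.0133]], [[-0.0144, -0.021, 0.44], [0, 0, 0.0133]]])

```text
clock: 3.22
tcp_pos: [0.5508, 0.0231, 0.1469]
orientation: [-3.101, 0.503, -0.001]
contact_force: [0.4, 0.7, 0.4]
grip_width: 0.0853
gripper_force: 0.0
```

Request:
apply_moves(rows=[[[0, 0, 0], [0, 0, 0]], [[0, 0, 0], [0, 0, 0]], [[0, 0, 0], [0, 0, 0]], [[0, 0, 0], [0, 0, 0]], [[0, 0, 0], [0, 0, 0]], [[0, 0, 0], [0, 0, 0]], [[0, 0, 0], [0, 0, 0]]], jaw=-0.5, newtons=20)

```text
clock: 4.1
tcp_pos: [0.5503, 0.0233, 0.1463]
orientation: [3.101, -0.503, -0.0]
contact_force: [-0.1, 0.3, -0.3]
grip_width: 0.0215
gripper_force: 0.0
```

```bash
python3 - <<'E'
from h import *
f=grab_frame("wrist"); cv2.imwrite("pics/w2.png",crop(f["frame"][:,:,::-1],220,180,200,150,4))
o=telemetry.get_obs()
M=R.from_rotvec(o["orientation"]).as_matrix()
print(o["tcp_pos"],M.round(3),o["contact_force"],o["moment"],o["grip_width"])
E
```

```text
[0.55035029 0.02334244 0.14628248] [[ 0.949 -0.316 -0.   ]
 [-0.316 -0.949 -0.   ]
 [-0.     0.    -1.   ]] [0.71976307 0.3480855  1.07854573] [-0.0289421   0.02057288 -0.02334466] 0.021292169383521593
```

View pics/w2.png

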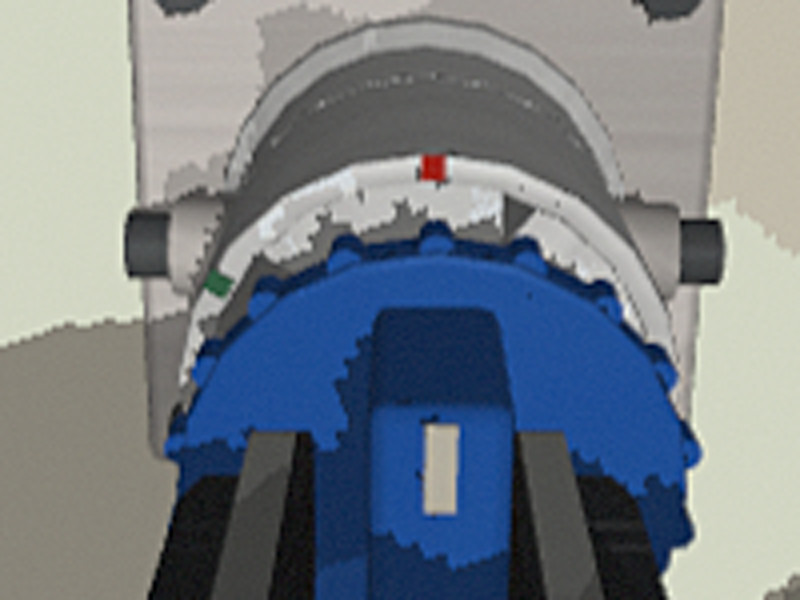

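Inner finger edges are at x≈315 and 513, and the bar spans 370 to 513. The bar is off-centre to the right by about 2.7 mm, which matches the telemetry. I'll correct that and then close.

Request:
apply_moves(rows=[[[0.002, 0.011, 0], [0, 0, 0]], [[0.002, 0.011, 0], [0, 0, 0]], [[0.002, 0.011, 0], [0, 0, 0]]])

```text
clock: 4.53
tcp_pos: [0.5499, 0.0205, 0.1463]
orientation: [3.101, -0.503, -0.0]
contact_force: [0.2, -0.3, 0.2]
grip_width: 0.0216
gripper_force: 0.0
```

Request:
apply_moves(rows=[[[0, 0, 0], [0, 0, 0]], [[0, 0, 0], [0, 0, 0]], [[0, 0, 0], [0, 0, 0]], [[0, 0, 0], [0, 0, 0]]], jaw=-0.8, newtons=20)

```text
clock: 5.03
tcp_pos: [0.55, 0.0206, 0.1464]
orientation: [3.101, -0.503, 0.0]
contact_force: [-0.5, 0.2, 1.8]
grip_width: 0.0137
gripper_force: 25.8
```

Request:
apply_moves(rows=[[[0, 0, 0], [0, 0, 0]], [[0, 0, 0.001], [0, 0, 0]], [[0, 0, 0.002], [0, 0, 0]], [[0, 0, 0.003], [0, 0, 0]], [[0, 0, 0.004], [0, 0, 0]], [[0, 0, 0.004], [0, 0, 0]]], jaw=-1, newtons=70)

```text
clock: 5.78
tcp_pos: [0.5501, 0.0206, 0.1453]
orientation: [-3.101, 0.503, -0.0]
contact_force: [-0.7, -1.0, 4.8]
grip_width: 0.0129
gripper_force: 71.9
```

Request:
apply_moves(rows=[[[0, 0, 0.002], [0, 0, 0]], [[0, 0, 0.004], [0, 0, 0]], [[0, 0, 0.004], [0, 0, 0]]])

```text
clock: 6.15
tcp_pos: [0.55, 0.0206, 0.1443]
orientation: [-3.101, 0.503, -0.0]
contact_force: [-1.1, -1.0, 4.9]
grip_width: 0.0128
gripper_force: 72.0
```

Request:
apply_moves(rows=[[[0, 0, 0.002], [0, 0, 0]], [[0, 0, 0.004], [0, 0, -0.003]], [[0, 0, 0.004], [0, 0, -0.006]], [[0, 0, 0.004], [0, 0, -0.006]]])

```text
clock: 6.65
tcp_pos: [0.5501, 0.0206, 0.1434]
orientation: [-3.106, 0.473, -0.0]
contact_force: [-0.7, 0.1, 5.1]
grip_width: 0.0124
gripper_force: 72.3
```

```bash
cat > st.py <<'E'
from h import *
ms=[];fs=[]
o=telemetry.get_obs()
M=R.from_rotvec(o["orientation"]).as_matrix()
print(o["clock"],o["tcp_pos"].round(4),"yaw",np.degrees(np.arctan2(M[1,0],M[0,0])).round(2),o["contact_force"].round(1),"m",o["moment"].round(3),o["gripper_force"])
E
python3 st.py
```

```text
6.65 [0.5501 0.0206 0.1434] yaw -17.32 [-0.7  0.1  5.1] m [-0.046  0.106  0.035] 72.25621461868286
```

Request:
apply_moves(rows=[[[0, 0, 0], [0, 0, -0.005]], [[0, 0, 0], [0, 0, -0.01]], [[0, 0, 0], [0, 0, -0.01]]])

```text
clock: 7.02
tcp_pos: [0.5501, 0.0204, 0.1434]
orientation: [-3.112, 0.425, -0.0]
contact_force: [0.1, -0.5, 4.3]
grip_width: 0.0129
gripper_force: 72.4
```

```bash
python3 st.py
```

```text
7.025 [0.5501 0.0204 0.1434] yaw -15.56 [ 0.1 -0.5  4.3] m [-0.127  0.186 -0.409] 72.41911768913269
```

Request:
apply_moves(rows=[[[0, 0, 0], [0, 0, 0.005]], [[0, 0, 0.002], [0, 0, 0.005]], [[0, 0, 0.004], [0, 0, 0.005]], [[0, 0, 0.004], [0, 0, 0.005]]])

```text
clock: 7.52
tcp_pos: [0.5501, 0.0205, 0.1424]
orientation: [3.109, -0.448, 0.0]
contact_force: [-1.3, -0.9, 5.5]
grip_width: 0.0127
gripper_force: 72.4
```

```bash
python3 st.py
```

```text
7.525 [0.5501 0.0205 0.1424] yaw -16.41 [-1.3 -0.9  5.5] m [-0.138  0.134 -0.022] 72.41893887519836
```

Request:
apply_moves(rows=[[[0, 0, 0], [0, 0, -0.003]], [[0, 0, 0], [0, 0, -0.005]], [[0, 0, 0], [0, 0, -0.005]]])

```text
clock: 7.9
tcp_pos: [0.5501, 0.0204, 0.1424]
orientation: [-3.112, 0.425, -0.0]
contact_force: [-1.2, -1.3, 5.7]
grip_width: 0.0133
gripper_force: 72.5
```

```bash
python3 st.py
```

```text
7.9 [0.5501 0.0204 0.1424] yaw -15.57 [-1.2 -1.3  5.7] m [-0.129  0.116 -0.35 ] 72.51946449279785
```

Request:
apply_moves(rows=[[[0, 0, 0.001], [0, 0, 0.0025]], [[0, 0, 0.003], [0, 0, 0.0025]], [[0, 0, 0.004], [0, 0, 0.0025]], [[0, 0, 0.004], [0, 0, 0.0025]]])

```text
clock: 8.4
tcp_pos: [0.5502, 0.0205, 0.1419]
orientation: [3.111, -0.437, 0.001]
contact_force: [-2.7, -0.1, 10.3]
grip_width: 0.0128
gripper_force: 73.0
```

```bash
python3 st.py
```

```text
8.4 [0.5502 0.0205 0.1419] yaw -15.98 [-2.7 -0.1 10.3] m [-0.205  0.404 -0.187] 72.95298457145691
```

```bash
python3 - <<'E'
from h import *
f=grab_frame("wrist"); b=crop(f["frame"][:,:,::-1],220,180,200,150,4)
cv2.imwrite("pics/w3.png",b)
E
python3 st.py
```

```text
8.45 [0.5502 0.0204 0.1419] yaw -15.98 [-2.4 -1.  10.2] m [-0.195  0.509 -0.19 ] 72.95297026634216
```

View pics/w3.png

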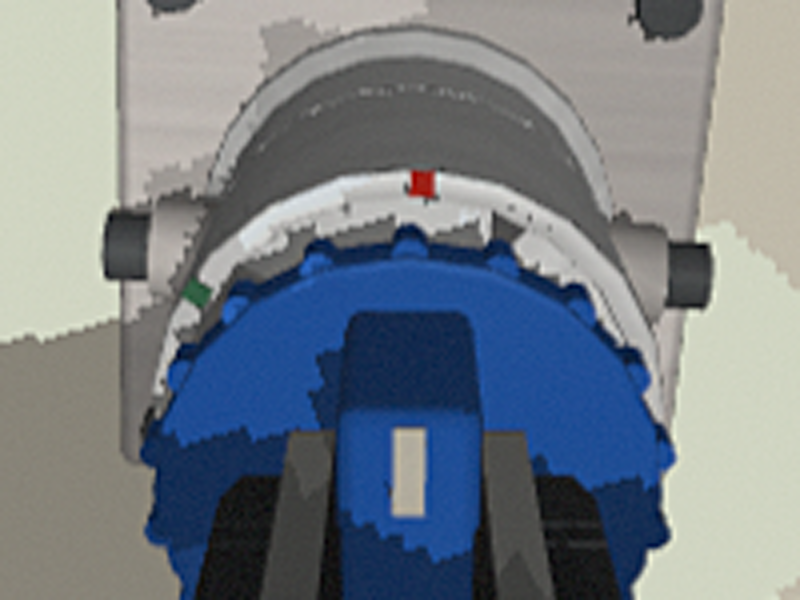

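Request:
apply_moves(rows=[[[0, 0, 0], [0, 0, 0.004]], [[0, 0, 0], [0, 0, 0.006]], [[0, 0, 0], [0, 0, 0.006]], [[0, 0, 0], [0, 0, 0.006]]])

```text
clock: 8.95
tcp_pos: [0.5501, 0.0205, 0.1414]
orientation: [3.107, -0.465, 0.001]
contact_force: [-0.5, -1.0, 5.8]
grip_width: 0.0131
gripper_force: 72.4
```

```bash
python3 st.py
```

```text
8.95 [0.5501 0.0205 0.1414] yaw -17.02 [-0.5 -1.   5.8] m [-0.202  0.09  -0.026] 72.35885381698608
```

Request:
apply_moves(rows=[[[0, 0, 0.002], [0, 0, 0]], [[0, 0, 0.004], [0, 0, 0]], [[0, 0, 0.004], [0, 0, 0]], [[0, 0, 0.004], [0, 0, -0.004]], [[0, 0, 0.004], [0, 0, -0.007]], [[0, 0, 0.004], [0, 0, -0.007]]])

```text
clock: 9.7
tcp_pos: [0.5502, 0.0204, 0.1405]
orientation: [-3.112, 0.432, -0.001]
contact_force: [-1.7, -1.0, 6.3]
grip_width: 0.0126
gripper_force: 72.5
```

```bash
python3 st.py
```

```text
9.7 [0.5502 0.0204 0.1405] yaw -15.81 [-1.7 -1.   6.3] m [-0.143  0.156 -0.263] 72.47094869613647
```

Still locked at about 6 mm down. Continue.

Request:
apply_moves(rows=[[[0, 0, 0], [0, 0, 0.007]], [[0, 0, 0.002], [0, 0, 0.007]], [[0, 0, 0.004], [0, 0, 0.007]], [[0, 0, 0.004], [0, 0, 0.007]], [[0, 0, 0.004], [0, 0, 0.003]], [[0, 0, 0.004], [0, 0, 0]], [[0, 0, 0.004], [0, 0, 0]]])

```text
clock: 10.58
tcp_pos: [0.5502, 0.0204, 0.1396]
orientation: [-3.112, 0.432, -0.001]
contact_force: [-0.5, -1.0, 6.2]
grip_width: 0.0128
gripper_force: 72.5
```

```bash
python3 st.py
```

```text
10.575 [0.5502 0.0204 0.1396] yaw -15.8 [-0.5 -1.   6.2] m [-0.187  0.156 -0.219] 72.51478672027588
```

Request:
apply_moves(rows=[[[0, 0, 0], [0, 0, 0.007]], [[0, 0, 0.002], [0, 0, 0.007]], [[0, 0, 0.004], [0, 0, 0.007]], [[0, 0, 0.004], [0, 0, 0.007]], [[0, 0, 0.004], [0, 0, 0.003]], [[0, 0, 0.004], [0, 0, 0]], [[0, 0, 0.004], [0, 0, 0]]])

```text
clock: 11.45
tcp_pos: [0.5503, 0.0204, 0.1386]
orientation: [-3.112, 0.432, -0.001]
contact_force: [-0.9, -1.3, 6.9]
grip_width: 0.0128
gripper_force: 72.6
```

```bash
python3 st.py
```

```text
11.45 [0.5503 0.0204 0.1386] yaw -15.8 [-0.9 -1.3  6.9] m [-0.125  0.178 -0.182] 72.56104230880737
```

Request:
apply_moves(rows=[[[0, 0, 0], [0, 0, 0.007]], [[0, 0, 0.002], [0, 0, 0.007]], [[0, 0, 0.004], [0, 0, 0.007]], [[0, 0, 0.004], [0, 0, 0.007]], [[0, 0, 0.004], [0, 0, 0.003]], [[0, 0, 0.004], [0, 0, 0]], [[0, 0, 0.004], [0, 0, 0]]])

```text
clock: 12.32
tcp_pos: [0.5503, 0.0204, 0.1377]
orientation: [-3.112, 0.432, -0.001]
contact_force: [-0.9, -0.6, 7.0]
grip_width: 0.0128
gripper_force: 72.6
```

```bash
python3 st.py
```

```text
12.325 [0.5503 0.0204 0.1377] yaw -15.79 [-0.9 -0.6  7. ] m [-0.176  0.14  -0.202] 72.61459350585938
```

Request:
apply_moves(rows=[[[0, 0, 0], [0, 0, 0.007]], [[0, 0, 0.002], [0, 0, 0.007]], [[0, 0, 0.004], [0, 0, 0.007]], [[0, 0, 0.004], [0, 0, 0.007]], [[0, 0, 0.004], [0, 0, 0.003]], [[0, 0, 0.004], [0, 0, 0]], [[0, 0, 0.004], [0, 0, 0]]])

```text
clock: 13.2
tcp_pos: [0.5504, 0.0204, 0.1367]
orientation: [-3.112, 0.431, -0.001]
contact_force: [0.2, -1.4, 7.1]
grip_width: 0.0126
gripper_force: 72.7
```

```bash
python3 st.py
```

```text
13.2 [0.5504 0.0204 0.1367] yaw -15.78 [ 0.2 -1.4  7.1] m [-0.167  0.148 -0.197] 72.66396760940552
```

Request:
apply_moves(rows=[[[0, 0, 0], [0, 0, 0.007]], [[0, 0, 0.002], [0, 0, 0.007]], [[0, 0, 0.004], [0, 0, 0.007]], [[0, 0, 0.004], [0, 0, 0.007]], [[0, 0, 0.004], [0, 0, 0.003]], [[0, 0, 0.004], [0, 0, 0]], [[0, 0, 0.004], [0, 0, 0]]])

```text
clock: 14.08
tcp_pos: [0.5505, 0.0204, 0.1358]
orientation: [-3.112, 0.431, -0.002]
contact_force: [-0.7, -0.6, 7.4]
grip_width: 0.0128
gripper_force: 72.7
```

```bash
python3 st.py
```

```text
14.075 [0.5505 0.0204 0.1358] yaw -15.78 [-0.7 -0.6  7.4] m [-0.16   0.175 -0.064] 72.70287036895752
```

The moment has dropped, so the catch is probably clear. I'll test with a slightly larger twist.

Request:
apply_moves(rows=[[[0, 0, 0], [0, 0, -0.004]], [[0, 0, 0], [0, 0, -0.008]], [[0, 0, 0], [0, 0, -0.008]]])

```text
clock: 14.45
tcp_pos: [0.5504, 0.0207, 0.1354]
orientation: [-3.117, 0.392, -0.002]
contact_force: [1.2, -0.6, 4.0]
grip_width: 0.0129
gripper_force: 72.1
```

```bash
python3 st.py
```

```text
14.45 [0.5504 0.0207 0.1354] yaw -14.33 [ 1.2 -0.6  4. ] m [-0.007 -0.265  0.003] 72.13040471076965
```

Request:
apply_moves(rows=[[[0, 0, 0], [0, 0, -0.015]], [[0, 0, 0], [0, 0, -0.03]], [[0, 0, 0], [0, 0, -0.045]], [[0, 0, 0], [0, 0, -0.06]], [[0, 0, 0], [0, 0, -0.06]]])

```text
clock: 15.08
tcp_pos: [0.55, 0.0206, 0.1352]
orientation: [-3.14, 0.098, 0.0]
contact_force: [0.4, 0.1, 3.0]
grip_width: 0.0126
gripper_force: 72.0
```

```bash
python3 st.py
```

```text
15.075 [0.55   0.0206 0.1352] yaw -3.57 [0.4 0.1 3. ] m [ 0.088 -0.077  0.12 ] 72.03453183174133
```

Request:
apply_moves(rows=[[[0, 0, 0], [0, 0, -0.02]], [[0, 0, 0], [0, 0, -0.04]], [[0, 0, 0], [0, 0, -0.06]], [[0, 0, 0], [0, 0, -0.08]], [[0, 0, 0], [0, 0, -0.1]], [[0, 0, 0], [0, 0, -0.12]], [[0, 0, 0], [0, 0, -0.14]], [[0, 0, 0], [0, 0, -0.14]]])

```text
clock: 16.08
tcp_pos: [0.5498, 0.0206, 0.1352]
orientation: [-3.086, -0.588, 0.001]
contact_force: [0.4, 0.8, 3.5]
grip_width: 0.0129
gripper_force: 72.1
```

```bash
python3 st.py
```

```text
16.075 [0.5498 0.0206 0.1352] yaw 21.58 [0.4 0.8 3.5] m [0.064 0.03  0.062] 72.11992263793945
```

Request:
apply_moves(rows=[[[0, 0, 0], [0, 0, -0.02]], [[0, 0, 0], [0, 0, -0.04]], [[0, 0, 0], [0, 0, -0.06]], [[0, 0, 0], [0, 0, -0.08]], [[0, 0, 0], [0, 0, -0.1]], [[0, 0, 0], [0, 0, -0.112]], [[0, 0, 0], [0, 0, -0.112]]])

```text
clock: 16.95
tcp_pos: [0.5502, 0.0207, 0.1358]
orientation: [2.935, 1.118, 0.001]
contact_force: [-1.3, -0.1, 8.2]
grip_width: 0.0122
gripper_force: 72.7
```

```bash
python3 st.py
```

```text
16.95 [0.5502 0.0207 0.1358] yaw 41.72 [-1.3 -0.1  8.2] m [0.009 0.238 0.052] 72.68770337104797
```

The spring now bears fully on the tool (8.2 N), so the lugs are at the exit slots. Lifting gently.

Request:
apply_moves(rows=[[[0, 0, -0.006], [0, 0, 0]], [[0, 0, -0.012], [0, 0, 0]], [[0, 0, -0.018], [0, 0, 0]], [[0, 0, -0.024], [0, 0, 0]], [[0, 0, -0.024], [0, 0, 0]]])

```text
clock: 17.58
tcp_pos: [0.5502, 0.0207, 0.1417]
orientation: [2.936, 1.118, 0.001]
contact_force: [0.2, 0.5, 5.1]
grip_width: 0.0125
gripper_force: 72.5
```

```bash
python3 st.py
```

```text
17.575 [0.5502 0.0207 0.1417] yaw 41.69 [0.2 0.5 5.1] m [-0.04   0.015  0.013] 72.47953534126282
```

Request:
apply_moves(rows=[[[0, 0, -0.01], [0, 0, 0]], [[0, 0, -0.02], [0, 0, 0]], [[0, 0, -0.03], [0, 0, 0]], [[0, 0, -0.04], [0, 0, 0]], [[0, 0, -0.05], [0, 0, 0]], [[0, 0, -0.06], [0, 0, 0]], [[0, 0, -0.06], [0, 0, 0]]])

```text
clock: 18.45
tcp_pos: [0.5493, 0.0204, 0.1559]
orientation: [-2.935, -1.121, 0.002]
contact_force: [-0.2, -0.3, -1.0]
grip_width: 0.0125
gripper_force: 71.4
```

```bash
python3 st.py
```

```text
18.45 [0.5493 0.0204 0.1559] yaw 41.8 [-0.2 -0.3 -1. ] m [ 0.003 -0.036  0.014] 71.4365816116333
```

Free, with only the weight on the tool. Lift clear.

Request:
apply_moves(rows=[[[0, 0, -0.04], [0, 0, 0]], [[0, 0, -0.08], [0, 0, 0]], [[0, 0, -0.12], [0, 0, 0]], [[0, 0, -0.18], [0, 0, 0]], [[0, 0, -0.24], [0, 0, 0]], [[0, 0, -0.3], [0, 0, 0]], [[0, 0, -0.3], [0, 0, 0]]])

```text
clock: 19.32
tcp_pos: [0.5509, 0.0207, 0.2329]
orientation: [2.934, 1.12, 0.004]
contact_force: [0.1, -0.0, -3.0]
grip_width: 0.0125
gripper_force: 71.3
```

```bash
python3 st.py; python3 - <<'E'
from h import *
o=telemetry.get_obs()
M=R.from_rotvec(o["orientation"]).as_matrix()
print((M.T@(np.array([.5,-.292,o["tcp_pos"][2]])-o["tcp_pos"])/.25).round(3))
E
```

```text
19.325 [0.5509 0.0207 0.2329] yaw 41.79 [ 0.1 -0.  -3. ] m [ 0.057 -0.026 -0.   ] 71.28068089485168
[-0.985  0.797 -0.001]
```

Request:
apply_moves(rows=[[[-0.1, 0.08, 0], [0, 0, 0]], [[-0.25, 0.2, 0], [0, 0, 0]], [[-0.4, 0.32, 0], [0, 0, 0]], [[-0.55, 0.45, 0], [0, 0, 0]], [[-0.7, 0.57, 0], [0, 0, 0]], [[-0.85, 0.69, 0], [0, 0, 0]], [[-0.95, 0.77, 0], [0, 0, 0]], [[-0.985, 0.797, 0], [0, 0, 0]], [[-0.985, 0.797, 0], [0, 0, 0]]])

```text
clock: 20.45
tcp_pos: [0.499, -0.2919, 0.2309]
orientation: [-2.934, -1.12, 0.0]
contact_force: [-0.3, 0.4, -2.1]
grip_width: 0.0129
gripper_force: 71.3
```

```bash
python3 st.py; python3 - <<'E'
from h import *
a=grab_frame("side");b=grab_frame("scene")
t=np.hstack([crop(a["frame"][:,:,::-1],200,150,130,130,3),crop(b["frame"][:,:,::-1],310,200,130,130,3)])
cv2.imwrite("pics/d.png",t)
E
```

```text
20.45 [ 0.499  -0.2919  0.2309] yaw 41.77 [-0.3  0.4 -2.1] m [ 0.031 -0.042 -0.008] 71.25715255737305
```

View pics/d.png

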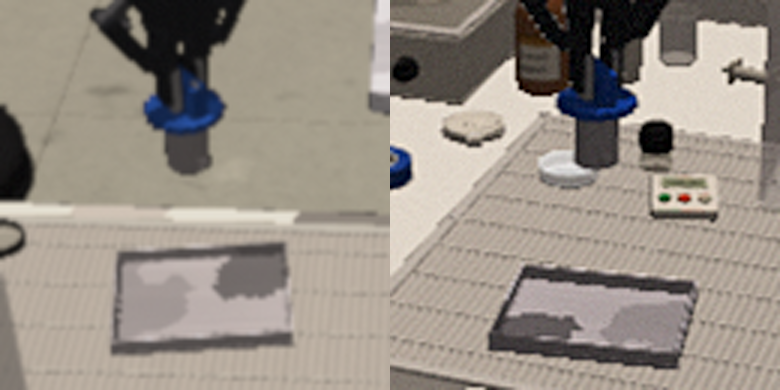

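The cap hangs upright above the middle of the tray in both views. Lowering, then feeling for contact.

Request:
apply_moves(rows=[[[0, 0, 0.08], [0, 0, 0]], [[0, 0, 0.2], [0, 0, 0]], [[0, 0, 0.32], [0, 0, 0]], [[0, 0, 0.42], [0, 0, 0]], [[0, 0, 0.48], [0, 0, 0]], [[0, 0, 0.5], [0, 0, 0]], [[0, 0, 0.5], [0, 0, 0]]])

```text
clock: 21.42
tcp_pos: [0.4997, -0.2918, 0.1067]
orientation: [2.934, 1.122, 0.001]
contact_force: [0.3, 0.2, -2.2]
grip_width: 0.0128
gripper_force: 71.3
```

Request:
apply_moves(rows=[[[0, 0, 0.005], [0, 0, 0]], [[0, 0, 0.01], [0, 0, 0]], [[0, 0, 0.015], [0, 0, 0]], [[0, 0, 0.018], [0, 0, 0]], [[0, 0, 0.018], [0, 0, 0]]])

```text
clock: 22.05
tcp_pos: [0.4992, -0.2921, 0.1018]
orientation: [-2.935, -1.121, 0.0]
contact_force: [0.6, -0.5, -1.9]
grip_width: 0.0129
gripper_force: 71.3
```

Request:
apply_moves(rows=[[[0, 0, 0.003], [0, 0, 0]], [[0, 0, 0.006], [0, 0, 0]], [[0, 0, 0.008], [0, 0, 0]], [[0, 0, 0.008], [0, 0, 0]]])

```text
clock: 22.55
tcp_pos: [0.4992, -0.2921, 0.0997]
orientation: [-2.935, -1.121, 0.0]
contact_force: [0.6, -0.5, -1.3]
grip_width: 0.0126
gripper_force: 71.3
```

Request:
apply_moves(rows=[[[0, 0, 0.003], [0, 0, 0]], [[0, 0, 0.006], [0, 0, 0]], [[0, 0, 0.008], [0, 0, 0]], [[0, 0, 0.008], [0, 0, 0]]])

```text
clock: 23.05
tcp_pos: [0.4992, -0.2921, 0.0977]
orientation: [-2.935, -1.121, 0.0]
contact_force: [0.4, 0.1, -1.5]
grip_width: 0.0129
gripper_force: 71.3
```

Request:
apply_moves(rows=[[[0, 0, 0.002], [0, 0, 0]], [[0, 0, 0.004], [0, 0, 0]], [[0, 0, 0.004], [0, 0, 0]]])

```text
clock: 23.42
tcp_pos: [0.4992, -0.2921, 0.0967]
orientation: [-2.935, -1.121, 0.0]
contact_force: [-0.1, 0.6, -2.9]
grip_width: 0.0123
gripper_force: 71.3
```

Request:
apply_moves(rows=[[[0, 0, 0.002], [0, 0, 0]], [[0, 0, 0.004], [0, 0, 0]], [[0, 0, 0.004], [0, 0, 0]]])

```text
clock: 23.8
tcp_pos: [0.4992, -0.2921, 0.0958]
orientation: [-2.935, -1.121, 0.0]
contact_force: [0.0, -0.1, -1.7]
grip_width: 0.0129
gripper_force: 71.3
```

Request:
apply_moves(rows=[[[0, 0, 0.002], [0, 0, 0]], [[0, 0, 0.004], [0, 0, 0]], [[0, 0, 0.004], [0, 0, 0]]])

```text
clock: 24.18
tcp_pos: [0.4991, -0.2921, 0.0948]
orientation: [-2.935, -1.121, 0.0]
contact_force: [-0.1, -0.3, -2.3]
grip_width: 0.0129
gripper_force: 71.3
```

Request:
apply_moves(rows=[[[0, 0, 0.002], [0, 0, 0]], [[0, 0, 0.004], [0, 0, 0]], [[0, 0, 0.004], [0, 0, 0]]])

```text
clock: 24.55
tcp_pos: [0.4992, -0.2921, 0.0938]
orientation: [-2.935, -1.121, 0.0]
contact_force: [0.3, 0.5, -1.7]
grip_width: 0.013
gripper_force: 71.3
```

Request:
apply_moves(rows=[[[0, 0, 0.002], [0, 0, 0]], [[0, 0, 0.004], [0, 0, 0]], [[0, 0, 0.004], [0, 0, 0]]])

```text
clock: 24.92
tcp_pos: [0.4992, -0.2921, 0.0928]
orientation: [-2.935, -1.121, 0.0]
contact_force: [0.3, 0.5, -2.3]
grip_width: 0.0128
gripper_force: 71.3
```

Request:
apply_moves(rows=[[[0, 0, 0.002], [0, 0, 0]], [[0, 0, 0.004], [0, 0, 0]], [[0, 0, 0.004], [0, 0, 0]]])

```text
clock: 25.3
tcp_pos: [0.4992, -0.2921, 0.0918]
orientation: [-2.935, -1.121, 0.0]
contact_force: [-0.3, 0.0, -2.1]
grip_width: 0.0127
gripper_force: 71.3
```

Request:
apply_moves(rows=[[[0, 0, 0.002], [0, 0, 0]], [[0, 0, 0.004], [0, 0, 0]], [[0, 0, 0.004], [0, 0, 0]]])

```text
clock: 25.68
tcp_pos: [0.4992, -0.2921, 0.0908]
orientation: [-2.935, -1.121, -0.0]
contact_force: [-0.2, -0.4, -1.2]
grip_width: 0.0125
gripper_force: 71.3
```

Request:
apply_moves(rows=[[[0, 0, 0.002], [0, 0, 0]], [[0, 0, 0.004], [0, 0, 0]], [[0, 0, 0.004], [0, 0, 0]]])

```text
clock: 26.05
tcp_pos: [0.4992, -0.2921, 0.0897]
orientation: [-2.935, -1.121, 0.0]
contact_force: [-0.6, 0.8, -1.6]
grip_width: 0.0131
gripper_force: 71.3
```

Request:
apply_moves(rows=[[[0, 0, 0.002], [0, 0, 0]], [[0, 0, 0.003], [0, 0, 0]], [[0, 0, 0.003], [0, 0, 0]]])

```text
clock: 26.42
tcp_pos: [0.4993, -0.2921, 0.0896]
orientation: [2.935, 1.121, -0.0]
contact_force: [-1.6, 0.7, 4.8]
grip_width: 0.0132
gripper_force: 72.4
```

Contact with the tray floor at TCP z≈0.0896. Relieve the load slightly, then release.

Request:
apply_moves(rows=[[[0, 0, -0.002], [0, 0, 0]], [[0, 0, -0.002], [0, 0, 0]], [[0, 0, -0.002], [0, 0, 0]]], newtons=20)

```text
clock: 26.8
tcp_pos: [0.4992, -0.2921, 0.0896]
orientation: [2.935, 1.121, 0.0]
contact_force: [-1.3, 0.4, 1.5]
grip_width: 0.013
gripper_force: 71.7
```

Request:
apply_moves(rows=[[[0, 0, 0], [0, 0, 0]], [[0, 0, 0], [0, 0, 0]], [[0, 0, 0], [0, 0, 0]], [[0, 0, 0], [0, 0, 0]], [[0, 0, 0], [0, 0, 0]]], jaw=-0.2)

```text
clock: 27.42
tcp_pos: [0.4992, -0.2921, 0.0895]
orientation: [-2.935, -1.121, -0.0]
contact_force: [-0.7, 0.3, 0.2]
grip_width: 0.0344
gripper_force: 0.0
```

Request:
apply_moves(rows=[[[0, 0, -0.04], [0, 0, 0]], [[0, 0, -0.12], [0, 0, 0]], [[0, 0, -0.22], [0, 0, 0]], [[0, 0, -0.35], [0, 0, 0]], [[0, 0, -0.48], [0, 0, 0]], [[0, 0, -0.55], [0, 0, 0]], [[0, 0, -0.55], [0, 0, 0]], [[0, 0, -0.55], [0, 0, 0]]])

```text
clock: 28.42
tcp_pos: [0.4985, -0.2919, 0.2261]
orientation: [-2.934, -1.12, 0.002]
contact_force: [0.4, -0.1, -0.6]
grip_width: 0.0337
gripper_force: 0.0
```

```bash
python3 st.py; python3 - <<'E'
from h import *
a=grab_frame("side");b=grab_frame("scene")
t=np.hstack([crop(a["frame"][:,:,::-1],200,180,260,200,1.5),crop(b["frame"][:,:,::-1],210,200,260,200,1.5)])
cv2.imwrite("pics/e.png",t)
E
```

```text
28.425 [ 0.4985 -0.2919  0.2261] yaw 41.8 [ 0.4 -0.1 -0.6] m [0.002 0.03  0.024] 0.0
```

View pics/e.png

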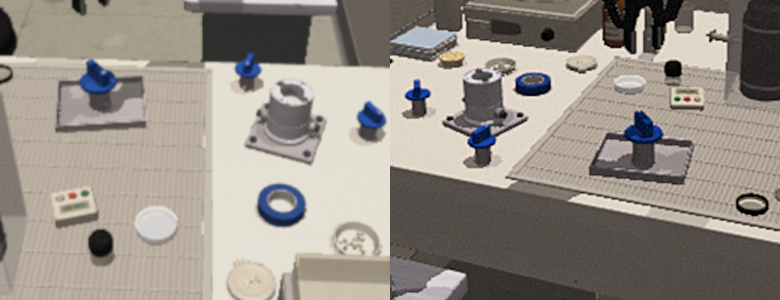

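The cap stands upright in the tray, the housing is open, and the decoys and bystanders are where they were.

```bash
python3 -c "from bench import job; print(job.hand_in())"
```

```text
the job is handed in; nothing more can be done
None
```

I pressed, unlocked and lifted off the blue cap, then set it upright in the steel tray and let go; the other things on the bench look undisturbed, and I handed the job in at about 28.5 s (no verdict came back).

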